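# Bed a brass roller in the engraver's V-blocks, against the stop, and clamp it

### The arm

A 6-joint arm with a two-finger parallel gripper is mounted at the origin on the work surface. World frame = base frame: x ahead of the robot, y to its left, z up, the work surface at z = 0. Lengths are in m, angles in rad, forces in N, time in s.
With the tool pointing down it reaches from about 0.25 to 0.725 m from the base axis. Payload 4 kg.
Tool frame: the origin (TCP) lies midway between the tips of the shut fingers; the grasp point (between the pads) lies 19 mm behind it; z points along the fingers, y is the line along which they close (so a half turn about z gives the same grasp; the last joint's range is limited). The gripper opens to 85 mm and grips with 20 to 120 N. Pads are 22 mm wide; open, the fingers measure 114 mm over their backs; the gripper's body (76 mm by 85 mm) begins 54 mm behind the grasp point. The pads swing forward as they close: fully open they stand 13 mm farther back than shut.
Start: joints at [1.181, 0.241, 0.005, 1.335, 0, 1.571], TCP at [0.19, 0.462, 0.231] pointing down, gripper open.
Joint ranges: [-2.72, 2.72], [-1.05, 1.87], [-1.09, 1.28], [-1.99, 2.15], [-1.42, 1.44], [-3.14, 3.14]. Speed limits (rad/s): [2.79, 2.79, 3.14, 3.14, 3.14, 3.14].

### API

Orientations are given as a unit quaternion [x, y, z, w].
In Python, from workcell import bot gives the robot as it stands.
- The arm moves only by the tool play_rows, never from a script. Its argument "moves" is a list of rows, each a list of 3 entries, a list of its own where there are three numbers: the opening, from -1 (shut) to 1 (fully open), then the shift along the tool's x, y, z in cm, then the turn, a rotation vector about the tool's x, y, z in rad. A call has 1 to 12 rows; each row shifts and turns the commanded pose from where the row before left it, along the tool's axes as they then stand; what a row does not reach is not made up. A row lasts 1/12 s, in which the tool goes at most 41.7 mm and 7.16 degrees, less where a joint would pass 70% of its speed; a pose out of reach is approached as far as the arm can. A call is refused whole if a number of a shift passes 4.17 or a number of a turn 0.125, either way. A call with a gripper value outside its range is refused whole. The fingers move at their own pace and stop on an object; the grip force is fixed at half the most. Time passes only in rows, so rows that do not move let the fingers close. It gives the time, the measured TCP pose, the force and the opening at its end, in the units of the state.
- bot.get_obs(): the state, without advancing time (a new reading comes with each control period).
- bot.camera(name): name is "scene" or "side" or "wrist"; returns (picture, depth): 480x640x3 uint8, red, green, blue; 480x640 float32, m along the optical axis (not along the pixel's ray), 0 where there is no reading.
- bot.camera_info(name): a dict with "K" (3x3 intrinsics, pixels), "world_from_camera" (4x4, takes a point from camera to world coordinates); the wrist camera has in their place "T_tool_cam" (4x4, takes a point from camera to tool coordinates, whose origin is the TCP and whose axes are the flange's). Camera axes: x right, y up, looking along -z (the intrinsics and any distortion apply to the point x, -y, -z); pixel columns grow to the right and rows downward; lengths in m; the calibration is good to about 2 mm. A picture is of the moment at which its call begins: read the wrist's pose just before it. camera_info takes no time and is no camera call.
- bot.job_done(): hands the job in, once; it reports no verdict.
The state is a dict: "clock": time; "joint_pos": joint angles; "joint_vel": joint speeds; "tau": joint torques, N m; "eef_pos": TCP position; "tool_rot": TCP orientation; "ft_force": force on the tool from outside, world axes, zero at the start; "ft_torque": the same for the moment, N m; "grip_width": finger opening in m.
Only numpy, scipy, OpenCV 4.12 (cv2) and the standard library are available. Lean on these libraries where they do the work, as an engineer would, in place of code of your own. Each camera call takes 0.05 s, during which the arm holds its last target. There are 200 camera calls.

### The job

Get the brass roller ready for engraving: lift it out of the wooden rack, lower it gently into the pair of V-blocks, slide it along the Vs up to the end stop and hold it there a moment with a light, steady push of about 5 N, never ramming the stop or forcing the roller down, then let go. Throw the red handle of the toggle clamp fully over, so that its rubber pad holds the roller where it lies. Leave the steel roller and everything else on the bench alone.

Things in the scene. Friction and masses are not known exactly. Their poses are not given: they have to be found in the camera images.
- roller_center (a point): Centre of the brass roller: plain polished brass cylinder, diameter 24, length 130, about 0.42 kg, its own axis along y. It lies level in one of the two places of the wooden rack, its centre 50 above the bench.
- vblocks: Grey base plate (80 x 278 x 12) with two ground, oiled steel V-blocks, fixed. Origin on the bench midway between the Vs, which run along y. V-blocks: 50 wide (x), 22 long, at y = -47 and +47, tops at z = 52; the 90 degree Vs have their bottoms at z = 38 and are 28 wide at the top. 72 of clear space lies between the blocks, floor at z = 12. A bedded roller has its centre at x = 0, z = 55.
- stop_slot (a point): Middle of the stop's slot in the base plate, on the plate's top at y = +83 of vblocks. A dark steel bracket (22 wide, 60 high) with a brass-nutted stop screw stands in the slot, set by hand for each job: the round tip of the screw, on the bedded roller's axis, is anywhere from y = +57 to +75 of vblocks, pointing to -y. It is not measured: feel for it. The bracket starts 20 behind the tip.
- clamp: Toggle clamp on a 44 high riser at the -y end of the base plate, axes parallel to vblocks, origin on the plate at y = -130 of vblocks. The riser keeps rollers to the +y side of y = -102. Open, its arm stands upright at y = -112 with the pad out to y = -90, up to 160 above the bench; the handle stands behind it. Thrown, the arm swings down to +y and its sprung rubber pad (about 7 N) bears on the roller over the V at y = -47.
- handle_hinge (a point): Hinge of the clamp's handle, axis along x of vblocks; 88 above the bench, at y = -148 of vblocks.
- handle_grip (a point): Middle of the red handle grip (15 wide along x, 13 thick, 74 long), 70 from the hinge; the handle ends 40 further out. Open, the handle stands upright, leaning 4 degrees towards -y of vblocks (this point is then 158 above the bench, the handle's end 198); thrown, it lies level towards -y.
- clamp_handle (a joint): Angle of the clamp handle: 0 open (as at the start), 1.5 thrown against its stop, level. It turns about x of vblocks from upright over towards -y and down. It is a little stiff (about 5 N at the grip, up to 10 N over the last stretch) and stays where it is left.
- rack: Wooden rack, fixed, 176 (x) x 112 (y) x 43 high, origin at the middle of its underside. Two places 84 apart, at x = -42 and x = +42, rollers lying along y; each roller rests in two wooden V saddles 14 long at y = -45 and +45, with 76 of clear space between them, floor at z = 10.
- steel_roller_center (a point): Centre of the other roller in the rack: steel with dark rings, diameter 24, length 130. To be left where it is.
- graver: Bystander: graver with a dark wooden mushroom handle, lying along x, 123 long, 32 high; origin on the bench at the handle's end.
- tweezers: Bystander: steel tweezers lying along x, 130 long, 8 high; origin on the bench at the middle.
- loupe: Bystander: black loupe standing, diameter 38, 34 high; origin at the middle of its underside.
- hammer: Bystander: small hammer lying along x, 220 long; origin on the bench at its middle.
- jar: Bystander: jar with a cap, diameter 56, 60 high; origin at the middle of its underside.
- caliper: Bystander: black and steel caliper lying along x, 200 long, 55 wide, 13 high; origin on the bench at its middle.
Things that resemble listed ones, but are neither listed nor needed, are in the scene too. What is meant by the part that bears roller_center is not orange, and is the smaller of those in its own colour.

How it is judged:
On the way, in this order (a step that is already met when the one before it is completed fails the run):
1. the brass roller is bedded in both V-blocks and held against the stop with a steady push of more than 2.5 N (z of roller_center in the frame of vblocks between 0.053 and 0.057 m and x of roller_center in the frame of vblocks between -0.002 and 0.002 m and angle between the y axis of roller and the y axis of vblocks, either way round below 0.03 rad and contact force between roller and stop above 2.5 N), for 0.3 s.
2. the fingers have let go of the roller, which lies bedded and up to the stop (z of roller_center in the frame of vblocks between 0.053 and 0.057 m and x of roller_center in the frame of vblocks between -0.002 and 0.002 m and angle between the y axis of roller and the y axis of vblocks, either way round below 0.03 rad and y of roller_center in the frame of stop above -0.0668 m and contact force between roller and the fingers below 0.1 N), for 0.2 s.
At the end, for the whole second after the job is handed in: The brass roller lies bedded in both Vs (centre within 2 mm, axis within 1.7 degrees of theirs), its end within 1.8 mm of the stop, at rest; the clamp handle is thrown over (past 1.42 of 1.5 rad) and the pad bears on the roller with over 4 N; everything else is where it was (all of step 2 and value of joint clamp_handle above 1.42 rad and contact force between roller and clamp above 4 N and linear speed of roller below 0.01 m/s); the robot touches nothing.
It fails at once if the roller is rammed or pressed against the stop with more than 10 N (contact force between roller and stop above 10 N).
It fails at once if the roller is pressed or dropped into the V-blocks with more than 30 N (contact force between roller and vblocks above 30 N).
It fails at once if the clamp is thrown before the roller lies at the stop (value of joint clamp_handle above 0.6 rad and not (y of roller_center in the frame of stop above -0.0668 m)).
It fails at once if the steel roller or another thing on the bench is moved by more than 15 mm (distance of any of steel_roller_center, graver, tweezers, loupe, hammer, jar, caliper from where it was at the start of the episode above 0.015 m).
It also fails if it takes over 58 s, if anything falls off the work surface, if the arm or the gripper's body presses on something with over 40 N, if the wrist force passes 120 N, or if a joint passes its speed limit or range.

## Working session

There is one attempt and no reset: what is moved stays moved. The work goes in short steps, Python scripts to look and compute and a tool call to move; the robot and the scene stay as the last step left them, time stands still between calls to the robot, and variables do not carry over. Pictures are saved under pics/ and viewed, on a budget of 10 in all, crops included, one or two more only if the job needs it, and the job is handed in when it is done.

Besides the shell and the picture viewer there is one more tool, called after "Emit:" as a command line: name --argument value ..., lists and objects as JSON in quotes. play_rows: Moves the arm, as the interface text tells. Its arguments: {"type":"object","properties":{"moves":{"type":"array"}},"required":["moves"]}

```bash
mkdir -p pics; cat > h.py <<'E'
import numpy as np, cv2
from workcell import bot
from scipy.spatial.transform import Rotation as R
def cam(n):
    o=bot.get_obs(); i=bot.camera_info(n); p,d=bot.camera(n)
    K=np.array(i["K"])
    if n=="wrist":
        T=np.eye(4);T[:3,:3]=R.from_quat(o["tool_rot"]).as_matrix();T[:3,3]=o["eef_pos"];T=T@np.array(i["T_tool_cam"])
    else: T=np.array(i["world_from_camera"])
    return p,d,K,T,i
def pts(d,K,T):
    v,u=np.mgrid[:480,:640]; X=np.stack([(u-K[0,2])/K[0,0]*d,-(v-K[1,2])/K[1,1]*d,-d],-1)
    return X@T[:3,:3].T+T[:3,3]
def plane(u,v,z,K,T):
    r=T[:3,:3]@np.array([(u-K[0,2])/K[0,0],-(v-K[1,2])/K[1,1],-1]); return T[:3,3]+r*(z-T[2,3])/r[2]
def save(n,p): cv2.imwrite(n,cv2.cvtColor(p,cv2.COLOR_RGB2BGR))
E
python3 - <<'E'
from h import *
for n in("scene","side"):
    p,d,K,T,i=cam(n);save(f"pics/{n}0.png",p);np.savez(f"{n}0.npz",p=p,d=d,K=K,T=T)
    print(n,{k:v for k,v in i.items() if k not in("K","world_from_camera")},K.round(1).tolist(),T.round(3).tolist())
print(bot.get_obs())
E
```

```text
scene {} [[498.7, 0.0, 321.6], [0.0, 498.7, 240.2], [0.0, 0.0, 1.0]] [[-0.712, -0.595, 0.373, 0.984], [0.702, -0.601, 0.383, 0.503], [-0.004, 0.534, 0.845, 1.154], [0.0, 0.0, 0.0, 1.0]]
side {} [[533.8, 0.0, 315.5], [0.0, 533.8, 243.5], [0.0, 0.0, 1.0]] [[0.975, 0.162, -0.153, 0.326], [-0.223, 0.728, -0.649, -0.852], [0.007, 0.666, 0.746, 1.148], [0.0, 0.0, 0.0, 1.0]]
{'clock': 0.1, 'joint_pos': array([ 1.18097358e+00,  2.41339169e-01,  3.84770509e-03,  1.33519747e+00,
       -4.53929383e-05,  1.57082410e+00]), 'joint_vel': array([-0.00221927, -0.00149744,  0.00408128, -0.00048141,  0.00164691,
       -0.00041717]), 'tau': array([-7.43906894e-04, -3.73137724e+01,  2.53010505e+01,  1.08134549e-02,
       -8.32960768e-05,  1.33496354e-05]), 'eef_pos': array([0.18980827, 0.46195553, 0.23049692]), 'tool_rot': array([ 1.93693105e-01,  9.81061713e-01, -9.32784591e-04, -1.61000300e-04]), 'ft_force': array([0.12245713, 1.09699769, 1.0451691 ]), 'ft_torque': array([-0.04379038, -0.04798579,  0.00822758]), 'grip_width': 0.0855759429719267}
```

View pics/scene0.png

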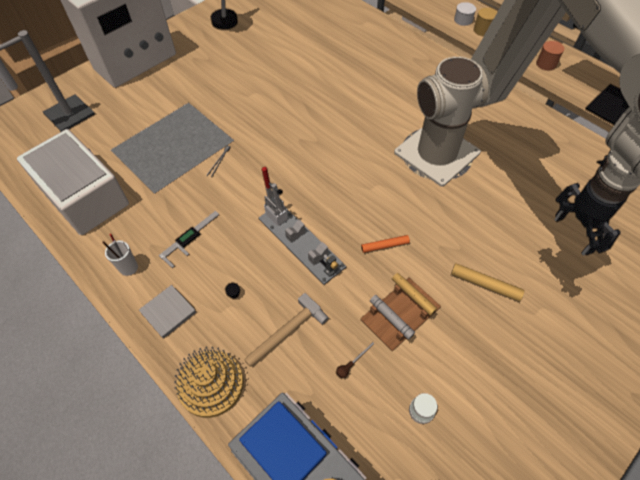

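View pics/side0.png

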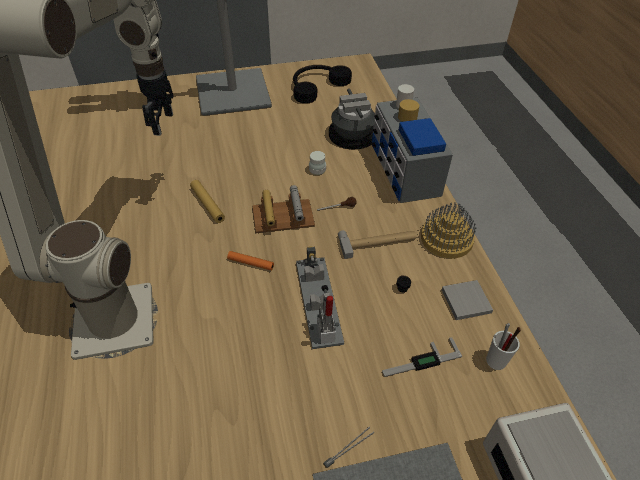

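Candidates: brass in rack at scene (414,295), a larger brass bar on the bench at (487,281), and an orange rod at (386,243). The one in the rack is brass, the smaller of the two, and lies in the rack, so it fits. I'll confirm it in a crop and measure.

```bash
python3 - <<'E'
from h import *
out=[]
for n,(u0,v0,u1,v1) in(("scene",(230,150,540,360)),("side",(180,160,370,360))):
    z=np.load(n+"0.npz");p,d,K,T=z['p'],z['d'],z['K'],z['T'];X=pts(d,K,T)
    hsv=cv2.cvtColor(p,cv2.COLOR_RGB2HSV).astype(int)
    m=(hsv[...,0]>17)&(hsv[...,0]<30)&(hsv[...,1]>130)&(X[...,2]>.012)&(X[...,2]<.075)
    nn,l,s,c=cv2.connectedComponentsWithStats(m.astype(np.uint8))
    for k in range(1,nn):
        if s[k,4]>80 and u0<c[k][0]<u1 and v0<c[k][1]<v1:
            P=X[l==k];ctr,(w,h),a=cv2.minAreaRect(P[:,:2].astype(np.float32))
            print(n,"brass",c[k].round(),s[k,4],np.round(ctr,4),round(w,3),round(h,3),round(a,1),np.percentile(P[:,2],[5,50,95]).round(3))
    m=(hsv[...,1]<60)&(X[...,2]>.006)&(X[...,2]<.25)
    m[:v0]=0;m[v1:]=0;m[:,:u0]=0;m[:,u1:]=0
    nn,l,s,c=cv2.connectedComponentsWithStats(m.astype(np.uint8))
    for k in range(1,nn):
        if s[k,4]>150:
            P=X[l==k];Q=P[P[:,2]<.016]
            for nm,q in(("all",P),("low",Q)):
                if len(q)>20:
                    ctr,(w,h),a=cv2.minAreaRect(q[:,:2].astype(np.float32));print(n,"grey",nm,len(q),c[k].round(),np.round(ctr,4),round(w,3),round(h,3),round(a,1),np.percentile(q[:,2],[5,50,95]).round(3))
    # red handle
    m=((hsv[...,0]<6)|(hsv[...,0]>172))&(hsv[...,1]>150)&(X[...,2]>.08)&(X[...,2]<.22)
    m[:v0]=0;m[v1:]=0;m[:,:u0]=0;m[:,u1:]=0
    P=X[m];print(n,"red",len(P),P.mean(0).round(4),P.min(0).round(3),P.max(0).round(3))
    a=p[v0:v1,u0:u1];f=min(4,780/a.shape[1],290/a.shape[0]);
    out.append(cv2.resize(a,None,fx=f,fy=f,interpolation=2))
w=max(o.shape[1] for o in out)
save("pics/crop.png",np.vstack([cv2.copyMakeBorder(o,0,0,0,w-o.shape[1],0) for o in out]))
E
```

```text
scene brass [488. 282.] 861 [0.2726 0.3748] 0.034 0.178 20.1 [0.017 0.028 0.034]
scene brass [414. 294.] 450 [0.4466 0.2717] 0.13 0.023 86.8 [0.051 0.058 0.063]
scene grey all 1641 [439. 162.] [0.0446 0.0483] 0.137 0.262 44.9 [0.007 0.012 0.062]
scene grey low 1160 [439. 162.] [0.0446 0.0483] 0.137 0.262 44.9 [0.007 0.011 0.015]
scene grey all 2771 [298. 237.] [ 0.5224 -0.053 ] 0.278 0.082 87.4 [0.008 0.014 0.102]
scene grey low 1490 [298. 237.] [ 0.5224 -0.053 ] 0.278 0.082 87.4 [0.007 0.011 0.015]
scene grey all 355 [313. 308.] [0.6391 0.1152] 0.088 0.027 88.4 [0.015 0.024 0.027]
scene grey low 23 [313. 308.] [0.6389 0.1177] 0.024 0.082 0.1 [0.01  0.014 0.016]
scene grey all 512 [392. 317.] [0.5301 0.2738] 0.131 0.024 86.3 [0.05  0.058 0.062]
scene red 85 [ 0.5165 -0.1793  0.1695] [ 0.509 -0.19   0.125] [ 0.522 -0.173  0.199]
side brass [207. 200.] 479 [0.2716 0.3724] 0.031 0.185 20.1 [0.019 0.032 0.038]
side brass [268. 207.] 272 [0.4475 0.2689] 0.136 0.026 85.7 [0.049 0.062 0.066]
side grey all 218 [317. 166.] [0.6338 0.4434] 0.034 0.052 74.4 [0.012 0.033 0.059]
side grey low 35 [317. 166.] [0.6367 0.4397] 0.021 0.05 86.2 [0.009 0.013 0.016]
side grey all 256 [296. 203.] [0.5307 0.2708] 0.133 0.022 86.8 [0.052 0.062 0.067]
side grey all 253 [345. 244.] [0.6389 0.1108] 0.09 0.026 87.9 [0.012 0.027 0.031]
side grey low 23 [345. 244.] [0.6294 0.1101] 0.023 0.089 13.3 [0.008 0.012 0.015]
side grey all 2615 [318. 302.] [ 0.5225 -0.0563] 0.279 0.08 86.9 [0.011 0.017 0.099]
side grey low 1165 [318. 302.] [ 0.5226 -0.0564] 0.279 0.08 86.7 [0.009 0.013 0.016]
side red 120 [ 0.514  -0.1889  0.172 ] [ 0.507 -0.196  0.129] [ 0.521 -0.183  0.203]
```

View pics/crop.png

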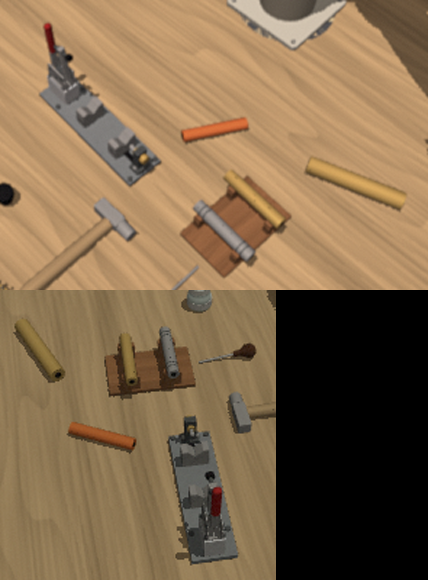

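Crop confirms it: the brass rod lying in the rack, top crop (255,200), is the smaller one (measured 130 x 24; the other is 178 x 33). Turning the tool and going above it.

Emit:
play_rows --moves '[[1,[0,0,0],[0,0,0.124]],[1,[0,0,0],[0,0,0.124]],[1,[0,0,0],[0,0,0.124]],[1,[0,0,0],[0,0,0.124]],[1,[0,0,0],[0,0,0.124]],[1,[0,0,0],[0,0,0.124]],[1,[0,0,0],[0,0,0.124]],[1,[0,0,0],[0,0,0.124]],[1,[0,0,0],[0,0,0.124]],[1,[0,0,0],[0,0,0.124]]]'

```text
clock: 0.93
eef_pos: [0.1898, 0.4621, 0.2308]
tool_rot: [0.73, 0.684, -0.001, 0.0]
ft_force: [0.2, 0.3, 0.4]
grip_width: 0.0857
```

Emit:
play_rows --moves '[[1,[-1.75,2.68,0],[0,0,0]],[1,[-1.75,2.68,0],[0,0,0]],[1,[-1.75,2.68,0],[0,0,0]],[1,[-1.75,2.68,0],[0,0,0]],[1,[-1.75,2.68,0],[0,0,0]],[1,[-1.75,2.68,0],[0,0,0]],[1,[-1.75,2.68,0],[0,0,0]],[1,[-1.75,2.68,0],[0,0,0]],[1,[-1.75,2.68,0],[0,0,0]],[1,[-1.75,2.68,0],[0,0,0]],[1,[0,0,0],[0,0,0]],[1,[0,0,0],[0,0,0]]]'

```text
clock: 1.93
eef_pos: [0.448, 0.2707, 0.2305]
tool_rot: [0.729, 0.685, -0.001, -0.0]
ft_force: [-0.2, 0.6, -0.6]
grip_width: 0.0855
```

```bash
cat > look.py <<'E'
from h import *
import sys
o=bot.get_obs();print(o["eef_pos"].round(4),R.from_quat(o["tool_rot"]).as_matrix().round(4).tolist(),o["joint_pos"].round(2),o["ft_force"].round(2),o["clock"])
p,d,K,T,i=cam("wrist");save(f"pics/{sys.argv[1]}.png",p);np.savez(sys.argv[1]+".npz",p=p,d=d,K=K,T=T,ft=o["ft_force"])
E
python3 look.py w1;python3 -c "
from h import *
print({k:np.array(v).round(3).tolist() for k,v in bot.camera_info('wrist').items()})"
```

```text
[0.448  0.2707 0.2305] [[0.0625, 0.998, -0.0015], [0.998, -0.0625, -0.0005], [-0.0006, -0.0014, -1.0]] [0.54 0.29 0.07 1.35 0.   2.18] [-0.23  0.64 -0.56] 1.9333
{'K': [[431.773, 0.0, 323.292], [0.0, 431.773, 237.023], [0.0, 0.0, 1.0]], 'T_tool_cam': [[-0.002, 0.95, 0.314, 0.08], [1.0, 0.001, 0.002, 0.0], [0.001, 0.314, -0.95, -0.143], [0.0, 0.0, 0.0, 1.0]]}
```

View pics/w1.png

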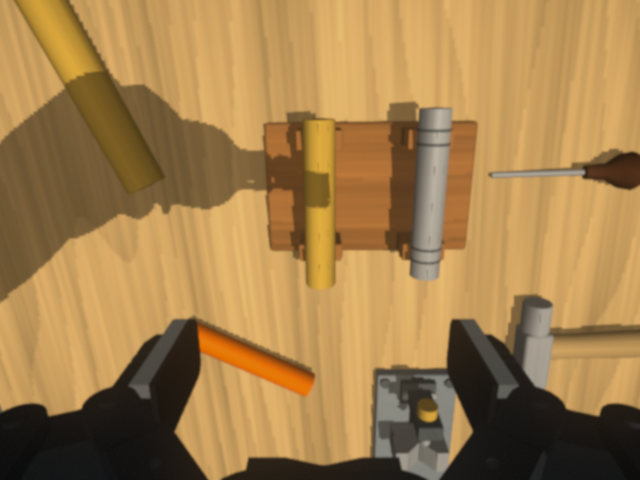

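Wrist view: brass roller at (320,203), steel at (432,193), rack between rows 122–250; the brass overhangs the rack toward −y. Measure.

```bash
python3 - <<'E'
from h import *
z=np.load("w1.npz");p,d,K,T=z['p'],z['d'],z['K'],z['T'];X=pts(d,K,T)
hsv=cv2.cvtColor(p,cv2.COLOR_RGB2HSV).astype(int)
def rect(m,zz,nm):
    nn,l,s,c=cv2.connectedComponentsWithStats(m.astype(np.uint8));k=1+np.argmax(s[1:,4])
    cs,_=cv2.findContours((l==k).astype(np.uint8),0,1);q=cs[0][:,0]
    W=np.array([plane(u,v,zz,K,T)[:2] for u,v in q],np.float32)
    print(nm,c[k].round(),cv2.minAreaRect(W),X[l==k].mean(0).round(4),np.percentile(X[l==k][:,2],[5,50,95]).round(4))
B=np.zeros((480,640),bool);B[100:300,290:350]=1
rect(B&(hsv[...,0]>17)&(hsv[...,0]<32)&(hsv[...,1]>100)&(X[...,2]>.035)&(X[...,2]<.08),.05,"brass")
B=np.zeros((480,640),bool);B[100:265,250:490]=1
rect(B&(X[...,2]>.006)&(X[...,2]<.012),.010,"rackfloor")
m=(X[...,2]>.044)&B;m[:,:360]=0;rect(m,.05,"steel")
E
```

```text
brass [319. 202.] ((0.44348910450935364, 0.26630234718322754), (0.1352139562368393, 0.024945657700300217), 86.82051849365234) [0.4445 0.2729 0.0599] [0.0542 0.0609 0.063 ]
rackfloor [374. 185.] ((0.4916064143180847, 0.2707987427711487), (0.11140071600675583, 0.06708967685699463), 86.86221313476562) [0.4907 0.2733 0.0106] [0.0094 0.0107 0.0117]
steel [430. 185.] ((0.5277866721153259, 0.2758520245552063), (0.12053094804286957, 0.03289060667157173), 86.3953628540039) [0.5265 0.2811 0.0612] [0.0521 0.0607 0.063 ]
```

Emit:
play_rows --moves '[[1,[-0.3,-0.4,2],[0,0,-0.006]],[1,[0,0,3],[0,0,0]],[1,[0,0,3],[0,0,0]],[1,[0,0,3],[0,0,0]],[1,[0,0,3],[0,0,0]],[1,[0,0,2.5],[0,0,0]],[1,[0,0,2],[0,0,0]],[1,[0,0,1.5],[0,0,0]],[1,[0,0,0],[0,0,0]],[1,[0,0,0],[0,0,0]]]'

```text
clock: 2.82
eef_pos: [0.4413, 0.2697, 0.0308]
tool_rot: [0.725, 0.689, -0.001, -0.0]
ft_force: [0.4, 1.1, 0.2]
grip_width: 0.0856
```

Emit:
play_rows --moves '[[-1,[0,0,0],[0,0,0]],[-1,[0,0,0],[0,0,0]],[-1,[0,0,0],[0,0,0]],[-1,[0,0,0],[0,0,0]],[-1,[0,0,0],[0,0,0]],[-1,[0,0,0],[0,0,0]],[-1,[0,0,0],[0,0,0]],[-1,[0,0,0],[0,0,0]],[-1,[0,0,0],[0,0,0]],[-1,[0,0,0],[0,0,0]]]'

```text
clock: 3.65
eef_pos: [0.4448, 0.2695, 0.0324]
tool_rot: [0.726, 0.688, 0.002, 0.001]
ft_force: [3.6, -1.6, 6.7]
grip_width: 0.0223
```

Emit:
play_rows --moves '[[-1,[0,0,-0.5],[0,0,0]],[-1,[0,0,-1],[0,0,0]],[-1,[0,0,-2],[0,0,0]],[-1,[0,0,-2.5],[0,0,0]],[-1,[0,0,-3],[0,0,0]],[-1,[0,0,-3],[0,0,0]],[-1,[0,0,-3],[0,0,0]],[-1,[0,0,0],[0,0,0]],[-1,[0,0,0],[0,0,0]],[-1,[0,0,0],[0,0,0]]]'

```text
clock: 4.48
eef_pos: [0.4414, 0.2685, 0.1795]
tool_rot: [0.725, 0.688, -0.002, -0.001]
ft_force: [0.4, -0.3, -5.2]
grip_width: 0.0223
```

```bash
python3 look.py w2; python3 - <<'E'
from h import *
z=np.load("w2.npz");p,d,K,T=z['p'],z['d'],z['K'],z['T'];X=pts(d,K,T)
# v-block tops etc
m=(X[...,2]>.04)&(X[...,2]<.075)&(X[...,1]<.16)&(abs(X[...,0]-.524)<.06)
print(m.sum(), X[m].min(0) if m.any() else 0)
o=bot.get_obs();print(o["grip_width"],(o["eef_pos"]))
E
```

```text
[0.4414 0.2685 0.1795] [[0.0527, 0.9986, -0.0038], [0.9986, -0.0527, -0.0018], [-0.002, -0.0037, -1.0]] [ 0.55  0.3  -0.05  1.22  0.    2.17] [ 0.44 -0.34 -5.25] 4.4833
116 [0.5199387  0.06926881 0.06082722]
0.02228641128468573 [0.44106003 0.26825545 0.17883673]
```

View pics/w2.png

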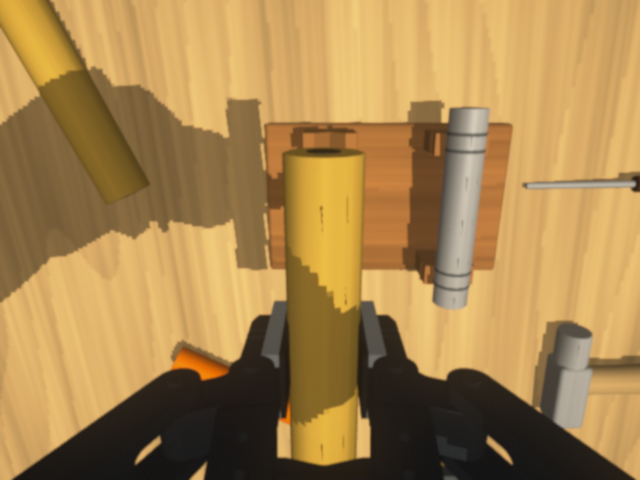

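Roller is held, hanging symmetric between the fingers (col 325), other things undisturbed. Measure its attitude in the tool and the V-blocks from the two fixed views.

```bash
python3 - <<'E'
from h import *
z=np.load("w2.npz");p,d,K,T=z['p'],z['d'],z['K'],z['T']
hsv=cv2.cvtColor(p,cv2.COLOR_RGB2HSV).astype(int);X=pts(d,K,T)
m=(hsv[...,0]>15)&(hsv[...,0]<32)&(hsv[...,1]>100)&(X[...,2]>.15)
m[:,:270]=0;m[:,380:]=0
o=np.array([.4414,.2685,.1795]);Rt=np.array([[0.0527,0.9986,-0.0038],[0.9986,-0.0527,-0.0018],[-0.002,-0.0037,-1.0]])
P=(X[m]-o)@Rt; # tool coords
print("toolpts",P.min(0).round(4),P.max(0).round(4))
b=[]
for a in np.arange(-.04,.066,.008):
    q=P[abs(P[:,0]-a)<.004]
    if len(q)>50: b.append((a,(np.percentile(q[:,1],2)+np.percentile(q[:,1],98))/2,np.percentile(q[:,2],3)))
b=np.array(b);print(b.round(4).tolist());print("yaw",np.polyfit(b[:,0],b[:,1],1),"z",np.polyfit(b[:,0],b[:,2],1))
for n in("scene","side"):
    z=np.load(n+"0.npz");X=pts(z['d'],z['K'],z['T']).reshape(-1,3)
    X=X[(abs(X[:,0]-.5225)<.045)&(X[:,1]>-.22)&(X[:,1]<.11)]
    a=np.deg2rad(-3);L=np.array([[np.cos(a),np.sin(a)],[-np.sin(a),np.cos(a)]])
    Q=X.copy();Q[:,:2]=(X[:,:2]-[.524,-.03])@L.T   # local: columns ex=(cos,sin a)
    off=-.002 if n=="scene" else .002
    for lo,hi in((.007,.017),(.047,.057)):
        q=Q[(Q[:,2]-off>lo)&(Q[:,2]-off<hi)]
        h,e=np.histogram(q[:,1],np.arange(-.18,.14,.005));print(n,lo,[(round(x*1000),int(c)) for x,c in zip(e,h) if c])
        for s in((-.07,-.03),(.03,.07)):
            w=q[(q[:,1]>s[0])&(q[:,1]<s[1])];print("   x range",np.percentile(w[:,0],[1,99]).round(4),"y",np.percentile(w[:,1],[1,99]).round(4))
E
```

```text
toolpts [-0.0468 -0.0179 -0.1433] [ 0.0799  0.0195 -0.0029]
[[-0.04, -0.0003, -0.03], [-0.032, -0.0002, -0.0303], [-0.024, -0.0002, -0.0305], [-0.016, -0.0002, -0.0305], [-0.008, -0.0002, -0.0515], [0.0, 0.0006, -0.0437], [0.008, -0.0001, -0.0785], [0.016, -0.0002, -0.0714], [0.024, -0.0002, -0.0304], [0.032, -0.0001, -0.0304], [0.04, -0.0002, -0.0305], [0.048, -0.0001, -0.0305], [0.056, -0.0002, -0.0305], [0.064, -0.0, -0.0304]]
yaw [ 0.00068124 -0.00012431] z [ 0.03982437 -0.03969429]
scene 0.007 [(-165, 4), (-160, 17), (-155, 9), (-150, 13), (-145, 14), (-140, 13), (-135, 13), (-130, 11), (-125, 17), (-120, 20), (-115, 16), (-110, 30), (-105, 43), (-100, 43), (-95, 40), (-90, 46), (-85, 39), (-80, 24), (-75, 15), (-70, 13), (-65, 10), (-60, 10), (-55, 8), (-50, 14), (-45, 13), (-40, 38), (-35, 41), (-30, 53), (-25, 42), (-20, 44), (-15, 43), (-10, 48), (-5, 44), (0, 42), (5, 48), (10, 45), (15, 34), (20, 15), (25, 12), (30, 11), (35, 9), (40, 12), (45, 15), (50, 16), (55, 36), (60, 45), (65, 38), (70, 28), (75, 25), (80, 31), (85, 21), (90, 22), (95, 25), (100, 21), (105, 29), (11
[... 977 characters left out ...]
42), (25, 50), (30, 43), (35, 35), (40, 15), (45, 15), (50, 18), (55, 6), (60, 15), (65, 15), (70, 9), (75, 10), (80, 20), (85, 26), (90, 16), (95, 23), (100, 24), (105, 20), (110, 13), (115, 1)]
   x range [-0.0399  0.0393] y [-0.0697 -0.0312]
   x range [-0.0388  0.0398] y [0.0303 0.0697]
side 0.047 [(-165, 2), (-160, 43), (-155, 7), (-150, 3), (-140, 5), (-135, 1), (-130, 1), (-125, 2), (-120, 3), (-115, 2), (-110, 3), (-105, 1), (-60, 13), (-55, 11), (-50, 13), (-45, 7), (-40, 11), (-35, 1), (30, 9), (35, 20), (40, 12), (45, 21), (50, 19), (55, 11), (70, 2), (75, 2), (80, 3), (85, 7), (90, 3)]
   x range [-0.0249  0.0243] y [-0.0596 -0.0354]
   x range [-0.0247  0.025 ] y [0.0333 0.0594]
```

```bash
python3 - <<'E'
from h import *
z=np.load("w2.npz");p,d,K,T=z['p'],z['d'],z['K'],z['T'];X=pts(d,K,T)
o=np.array([.4414,.2685,.1795]);Rt=np.array([[0.0527,0.9986,-0.0038],[0.9986,-0.0527,-0.0018],[-0.002,-0.0037,-1.0]])
P=(X-o)@Rt
for u in (315,325,335):
  print([(v,*P[v,u].round(4)) for v in range(144,164,2)])
z=np.load("w1.npz");X=pts(z['d'],z['K'],z['T'])
print([(v,*X[v,321].round(4)) for v in list(range(116,128,2))+list(range(278,294,2))])
E
```

```text
[(144, np.float64(0.0498), np.float64(-0.0057), np.float64(0.137)), (146, np.float64(0.0486), np.float64(-0.0057), np.float64(0.1369)), (148, np.float64(0.0643), np.float64(-0.0028), np.float64(-0.0088)), (150, np.float64(0.0647), np.float64(-0.0026), np.float64(-0.017)), (152, np.float64(0.0648), np.float64(-0.0025), np.float64(-0.023)), (154, np.float64(0.0642), np.float64(-0.0025), np.float64(-0.0227)), (156, np.float64(0.0643), np.float64(-0.0024), np.float64(-0.0275)), (158, np.float64(0.064), np.float64(-0.0024), np.float64(-0.0285)), (160, np.float64(0.0636), np.float64(-0.0024), np.float64(-0.0296)), (162, np.float64(0.063), np.float64(-0.0024), np.float64(-0.0289))]
[(144, np.float64(0.0491), np.float64(0.0007), np.float64(0.1434)), (146, np.float64(0.0478), np.float64(0.0007), np.float64(0.1438)), (148, np.float64(0.0643), np.float64(0.0003), np.float64(-0.0088)), (150, np.float64(0.0646), np.float64(0.0003), np.float64(-0.0167)), (152, np.float64(0.0647), np.float64(0.0003), np.float64(-0.0217)), (154, np.float64(0.0643), np.float64(0.0003), np.float64(-0.0229)), (156, np.
[... 1175 characters left out ...]
64(0.3322), np.float64(0.062)), (124, np.float64(0.4495), np.float64(0.3309), np.float64(0.0627)), (126, np.float64(0.4494), np.float64(0.3295), np.float64(0.0624)), (278, np.float64(0.4418), np.float64(0.2143), np.float64(0.0629)), (280, np.float64(0.4417), np.float64(0.2124), np.float64(0.0625)), (282, np.float64(0.4416), np.float64(0.2105), np.float64(0.0621)), (284, np.float64(0.4414), np.float64(0.2088), np.float64(0.0621)), (286, np.float64(0.4414), np.float64(0.2073), np.float64(0.0627)), (288, np.float64(0.4412), np.float64(0.205), np.float64(0.0615)), (290, np.float64(0.4387), np.float64(0.1746), np.float64(0.0007)), (292, np.float64(0.4385), np.float64(0.1717), np.float64(-0.001))]
```

Emit:
play_rows --moves '[[-1,[-1,0.3,0],[0,0,0]],[-1,[-2,0.7,0],[0,0,0]],[-1,[-3,1,0],[0,0,0]],[-1,[-3.5,1.1,0],[0,0,0]],[-1,[-3.5,1.1,0],[0,0,0]],[-1,[-3.5,1.1,0],[0,0,0]],[-1,[-3.5,1.1,0],[0,0,0]],[-1,[-3.5,1.1,0],[0,0,0]],[-1,[-3,1,0],[0,0,0]],[-1,[-2.5,0.8,0],[0,0,0]],[-1,[-1.5,0.4,0],[0,0,0]],[-1,[-0.5,0.1,0],[0,0,0]]]'

```text
clock: 5.53
eef_pos: [0.5235, -0.0489, 0.1792]
tool_rot: [0.727, 0.687, -0.002, -0.001]
ft_force: [-0.3, 0.6, -4.8]
grip_width: 0.0221
```

Emit:
play_rows --moves '[[-1,[0,0,0],[0,0,0]],[-1,[0,0,0],[0,0,0]],[-1,[0,0,0],[0,0,0]]]'

```text
clock: 5.78
eef_pos: [0.5237, -0.0446, 0.1806]
tool_rot: [0.725, 0.689, -0.0, -0.001]
ft_force: [0.1, -0.5, -5.4]
grip_width: 0.0221
```

```bash
cat > st.py <<'E'
from h import *
o=bot.get_obs();M=R.from_quat(o["tool_rot"]).as_matrix();e=o["eef_pos"]
a=np.deg2rad(-3);ex=np.array([np.cos(a),np.sin(a),0]);ey=np.array([-np.sin(a),np.cos(a),0]);O=np.array([.5237,-.03,0])
c=M@[0,-.0002,-.0185]+e
print("t",round(o["clock"],2),"eef",e.round(4),"j",o["joint_pos"].round(2))
print("roller local mm",[round(1000*x,2) for x in((c-O)@ex,(c-O)@ey,c[2])],"yaw err mrad",round(1000*np.arctan2(M[:,0]@-ex,M[:,0]@ey),1),"toolx pitch mrad",round(1000*M[2,0],1),"roll",round(1000*M[2,1],1))
print("F local",(o["ft_force"]@ex).round(2),(o["ft_force"]@ey).round(2),o["ft_force"][2].round(2),"tq",o["ft_torque"].round(3),"w",round(o["grip_width"],4))
E
python3 st.py
```

```text
t 5.78 eef [ 0.5237 -0.0446  0.1806] j [-0.09  0.32 -0.02  1.23  0.    1.54]
roller local mm [np.float64(0.57), np.float64(-14.61), np.float64(199.06)] yaw err mrad 0.4 toolx pitch mrad 0.6 roll -1.9
F local 0.08 -0.48 -5.38 tq [-0.025 -0.027 -0.009] w 0.0221
```

Emit:
play_rows --moves '[[-1,[-0.2,-0.05,1],[0,0,0]],[-1,[0,0,1.8],[0,0,0]],[-1,[0,0,2],[0,0,0]],[-1,[0,0,2],[0,0,0]],[-1,[0,0,2],[0,0,0]],[-1,[0,0,1.8],[0,0,0]],[-1,[0,0,1.2],[0,0,0]],[-1,[0,0,0.8],[0,0,0]],[-1,[0,0,0.4],[0,0,0]],[-1,[0,0,0],[0,0,0]],[-1,[0,0,0],[0,0,0]],[-1,[0,0,0],[0,0,0]]]'

```text
clock: 6.78
eef_pos: [0.5248, -0.0474, 0.0523]
tool_rot: [0.725, 0.688, 0.001, 0.001]
ft_force: [0.3, -0.4, -5.6]
grip_width: 0.0224
```

```bash
python3 st.py; python3 - <<'E'
from h import *
p,d,K,T,i=cam("side");a=p[215:365,230:390];b=cam("scene")[0][150:300,230:390]
save("pics/v1.png",np.hstack([cv2.resize(x,None,fx=2.5,fy=2.5,interpolation=2) for x in(a,b)]))
E
```

```text
t 6.78 eef [ 0.5248 -0.0474  0.0523] j [-0.09  0.44 -0.21  0.92 -0.    1.53]
roller local mm [np.float64(1.8), np.float64(-17.33), np.float64(70.79)] yaw err mrad -0.3 toolx pitch mrad -0.1 roll 2.2
F local 0.3 -0.4 -5.59 tq [-0.023 -0.055 -0.009] w 0.0224
```

View pics/v1.png

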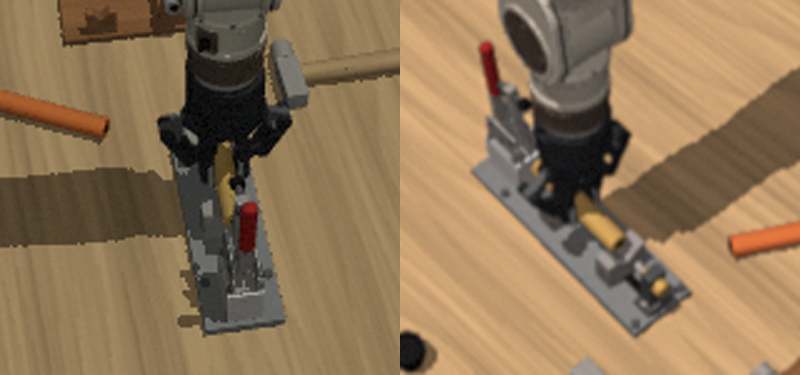

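Views show the roller above and in line with the V-blocks, end clear of the stop bracket. Settle and ease down.

Emit:
play_rows --moves '[[-1,[0,-0.1,0.3],[0,0,0]],[-1,[0,0,0.3],[0,0,0]],[-1,[0,0,0.2],[0,0,0]],[-1,[0,0,0.1],[0,0,0]],[-1,[0,0,0],[0,0,0]],[-1,[0,0,0],[0,0,0]],[-1,[0,0,0],[0,0,0]],[-1,[0,0,0],[0,0,0]]]'

```text
clock: 7.55
eef_pos: [0.523, -0.0475, 0.0424]
tool_rot: [0.726, 0.688, 0.0, 0.0]
ft_force: [-0.9, 0.1, -4.5]
grip_width: 0.0222
```

```bash
python3 st.py
```

```text
t 7.55 eef [ 0.523  -0.0475  0.0424] j [-0.09  0.45 -0.22  0.9  -0.    1.53]
roller local mm [np.float64(0.03), np.float64(-17.46), np.float64(60.89)] yaw err mrad -0.6 toolx pitch mrad -0.0 roll 0.2
F local -0.95 0.01 -4.51 tq [-0.001  0.033  0.041] w 0.0222
```

Emit:
play_rows --moves '[[-1,[0,0,0.06],[0,0,0]],[-1,[0,0,0.06],[0,0,0]],[-1,[0,0,0.06],[0,0,0]],[-1,[0,0,0.06],[0,0,0]],[-1,[0,0,0.06],[0,0,0]],[-1,[0,0,0.05],[0,0,0]],[-1,[0,0,0.05],[0,0,0]],[-1,[0,0,0],[0,0,0]],[-1,[0,0,0],[0,0,0]]]'

```text
clock: 8.3
eef_pos: [0.5227, -0.0474, 0.0385]
tool_rot: [0.726, 0.688, -0.0, -0.0]
ft_force: [-0.8, 0.4, -2.9]
grip_width: 0.0219
```

```bash
python3 st.py
```

```text
t 8.3 eef [ 0.5227 -0.0474  0.0385] j [-0.09  0.45 -0.23  0.89 -0.    1.53]
roller local mm [np.float64(-0.28), np.float64(-17.46), np.float64(56.95)] yaw err mrad -0.7 toolx pitch mrad -0.0 roll -0.2
F local -0.86 0.33 -2.89 tq [-0.024  0.285 -0.017] w 0.0219
```

Emit:
play_rows --moves '[[-1,[0,-0.05,0],[0,0,0]],[-1,[0,0,0.03],[0,0,0]],[-1,[0,0,0.03],[0,0,0]],[-1,[0,0,0],[0,0,0]],[-1,[0,0,0],[0,0,0]],[-1,[0,0,0],[0,0,0]]]'

```text
clock: 8.8
eef_pos: [0.5224, -0.0474, 0.038]
tool_rot: [0.726, 0.688, 0.0, 0.0]
ft_force: [-1.9, -0.1, 2.1]
grip_width: 0.0221
```

```bash
python3 st.py
```

```text
t 8.8 eef [ 0.5224 -0.0474  0.038 ] j [-0.09  0.45 -0.23  0.89 -0.    1.53]
roller local mm [np.float64(-0.63), np.float64(-17.46), np.float64(56.54)] yaw err mrad -0.7 toolx pitch mrad -0.0 roll 0.2
F local -1.89 -0.19 2.07 tq [ 0.01   0.55  -0.053] w 0.0221
```

Emit:
play_rows --moves '[[-1,[0,-0.05,0],[0,0,0]],[-1,[0,0,0],[0,0,0]],[-1,[0,0,0],[0,0,0]],[-1,[0,0,0],[0,0,0]]]'

```text
clock: 9.13
eef_pos: [0.5219, -0.0474, 0.0377]
tool_rot: [0.726, 0.688, 0.0, 0.0]
ft_force: [-1.2, -0.2, -2.3]
grip_width: 0.0222
```

```bash
python3 st.py
```

```text
t 9.13 eef [ 0.5219 -0.0474  0.0377] j [-0.09  0.45 -0.23  0.89 -0.    1.53]
roller local mm [np.float64(-1.06), np.float64(-17.48), np.float64(56.16)] yaw err mrad -0.7 toolx pitch mrad -0.0 roll 0.0
F local -1.21 -0.25 -2.28 tq [0.006 0.24  0.002] w 0.0222
```

Emit:
play_rows --moves '[[-1,[0,-0.05,0],[0,0,0]],[-1,[0,0,0],[0,0,0]],[-1,[0,0,0],[0,0,0]],[-1,[0,0,0],[0,0,0]]]'

```text
clock: 9.47
eef_pos: [0.5218, -0.0474, 0.0376]
tool_rot: [0.726, 0.688, 0.0, 0.0]
ft_force: [1.5, 0.8, -3.7]
grip_width: 0.0228
```

```bash
python3 st.py
```

```text
t 9.47 eef [ 0.5218 -0.0474  0.0376] j [-0.09  0.45 -0.23  0.88  0.    1.53]
roller local mm [np.float64(-1.17), np.float64(-17.46), np.float64(56.13)] yaw err mrad -0.7 toolx pitch mrad 0.0 roll 0.8
F local 1.42 0.85 -3.74 tq [-0.023 -0.138 -0.071] w 0.0228
```

Emit:
play_rows --moves '[[-1,[0,0.02,0.02],[0,0,0]],[-1,[0,0,0.02],[0,0,0]],[-1,[0,0,0],[0,0,0]],[-1,[0,0,0],[0,0,0]],[-1,[0,0,0],[0,0,0]]]'

```text
clock: 9.88
eef_pos: [0.5218, -0.0474, 0.0376]
tool_rot: [0.726, 0.688, 0.0, 0.0]
ft_force: [-1.0, 0.6, 0.4]
grip_width: 0.0222
```

```bash
python3 st.py
```

```text
t 9.88 eef [ 0.5218 -0.0474  0.0376] j [-0.09  0.45 -0.23  0.88 -0.    1.53]
roller local mm [np.float64(-1.19), np.float64(-17.5), np.float64(56.06)] yaw err mrad -0.7 toolx pitch mrad -0.0 roll 0.6
F local -1.01 0.5 0.36 tq [-0.024  0.05  -0.139] w 0.0222
```

Bedded (z stays while vertical force rises). Ease the pressing and look at the gap to the stop with the wrist camera.

Emit:
play_rows --moves '[[-1,[0,0,-0.03],[0,0,0]],[-1,[0,0,0],[0,0,0]],[-1,[0,0,0],[0,0,0]]]'

```text
clock: 10.13
eef_pos: [0.5218, -0.0474, 0.0376]
tool_rot: [0.726, 0.688, 0.0, 0.0]
ft_force: [0.1, -0.1, -2.6]
grip_width: 0.0222
```

```bash
python3 st.py; python3 look.py w3; python3 - <<'E'
from h import *
z=np.load("w3.npz");p=z['p'];save("pics/w3c.png",cv2.resize(p[80:380,170:470],None,fx=2,fy=2,interpolation=2))
E
```

```text
t 10.13 eef [ 0.5218 -0.0474  0.0376] j [-0.09  0.45 -0.23  0.88 -0.    1.53]
roller local mm [np.float64(-1.23), np.float64(-17.48), np.float64(56.07)] yaw err mrad -0.6 toolx pitch mrad -0.0 roll 0.3
F local 0.08 -0.09 -2.56 tq [-0.037 -0.197 -0.046] w 0.0222
[ 0.5218 -0.0474  0.0376] [[0.053, 0.9986, 0.0003], [0.9986, -0.053, -0.0001], [-0.0, 0.0003, -1.0]] [-0.09  0.45 -0.23  0.88 -0.    1.53] [ 0.07 -0.09 -2.56] 10.1333
```

View pics/w3c.png

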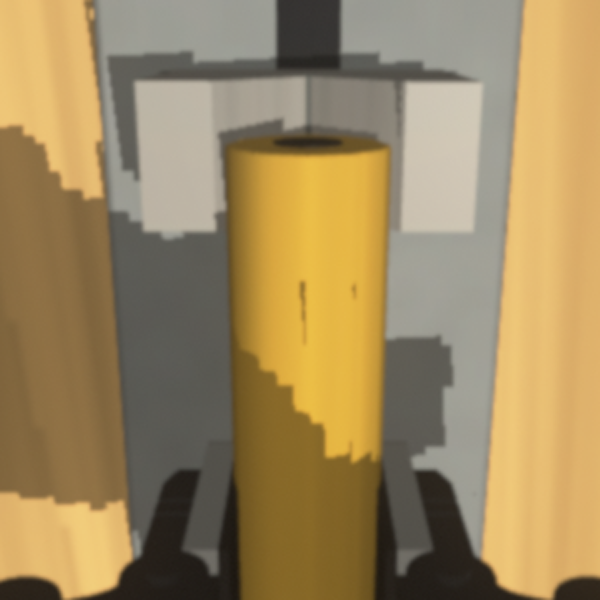

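Roller lies centred in the V (V centre col 308, roller col 308); the stop lies above this crop. Profile it from depth along the axis.

```bash
python3 - <<'E'
from h import *
z=np.load("w3.npz");p,d,K,T=z['p'],z['d'],z['K'],z['T'];X=pts(d,K,T)
e=np.array([.5218,-.0474,.0376]);M=np.array([[0.053,0.9986,.0003],[0.9986,-0.053,-0.0001],[0,0.0003,-1.0]])
P=(X-e)@M
for u in(324,):
  for v in range(0,166,4): print(v,p[v,u],(P[v,u]*1000).round(1),end=";  ")
for n in("scene","side"):
    s=np.load(n+"0.npz");Q=pts(s['d'],s['K'],s['T']).reshape(-1,3);C=s['p'].reshape(-1,3)
    q=(Q-e)@M*1000
    m=(q[:,0]>60)&(q[:,0]<140)&(abs(q[:,1])<13)&(Q[:,2]>.035)
    o=np.argsort(q[m,0]);print(n);print([(*r.round(0).astype(int).tolist(),*c.tolist()) for r,c in zip(q[m][o],C[m][o])][:40])
E
```

```text
0 [237 194  73] [101.5   0.  -26.4];  4 [233 189  70] [100.6   0.  -26.6];  8 [137 124 102] [100.2   0.  -24.1];  12 [191 183 167] [ 99.6   0.  -22.1];  16 [191 183 168] [ 98.7   0.  -22.2];  20 [192 184 169] [ 97.8   0.  -22.3];  24 [192 184 169] [ 96.9   0.  -21.7];  28 [192 184 169] [ 95.9   0.  -22.4];  32 [193 186 171] [ 95.    0.  -22.4];  36 [189 182 167] [ 94.    0.  -22.8];  40 [174 168 154] [ 93.1   0.  -22.3];  44 [185 177 163] [ 92.1   0.  -23.6];  48 [192 185 170] [ 91.1   0.  -23.7];  52 [189 182 167] [ 90.2   0.  -23.7];  56 [176 168 154] [  79.9   -0.  -143.3];  60 [160 154 141] [ 88.4   0.  -22.3];  64 [141 135 124] [ 87.5   0.  -21. ];  68 [112 107  99] [ 86.5   0.  -21.6];  72 [58 57 54] [87.6  0.  23.8];  76 [53 52 50] [86.2  0.  24.5];  80 [54 51 50] [84.8  0.  23.6];  84 [53 51 49] [83.5  0.  24.7];  88 [54 51 50] [82.1  0.  24. ];  92 [54 52 50] [80.7  0.  24.4];  96 [54 52 50] [79.3  0.  23.2];  100 [55 53 51] [77.9  0.  23.1];  104 [54 53 50] [76.5  0.  24.2];  108 [48 46 42] [75.   0.  25.4];  112 [41 39 35] [73.7  0.  24.1];  116 [79 77 70] [72.7  0.  13.9]
[... 1985 characters left out ...]
(65, -3, -8, 105, 104, 96), (65, -6, -8, 105, 101, 96), (65, 8, -14, 90, 88, 81), (65, 0, -7, 104, 103, 97), (66, 11, -7, 90, 87, 82), (67, -5, -10, 106, 105, 96), (67, 11, -11, 88, 87, 81), (68, -11, -14, 104, 102, 95), (68, 8, -6, 86, 84, 80), (69, -8, -12, 104, 102, 95), (69, 11, -12, 88, 87, 81), (70, 3, 0, 84, 83, 77), (70, 6, -4, 88, 85, 80), (70, 3, -8, 84, 83, 76), (71, -10, -14, 107, 103, 98), (71, 4, -3, 88, 85, 80), (71, -7, -14, 103, 100, 94), (72, 1, -3, 84, 83, 80), (72, 6, -6, 84, 82, 77), (72, 12, -13, 86, 84, 80), (73, -2, -2, 106, 104, 96), (73, -2, -6, 103, 101, 94), (73, 9, -12, 91, 89, 84), (74, -4, -10, 85, 82, 76), (74, 9, -7, 86, 85, 79), (75, -12, -14, 109, 106, 99)]
```

Screw tip at tool x ≈ 86 mm, roller end at ≈ 65 mm: gap ≈ 21 mm (tip y ≈ 68.5 of vblocks, within 57–75). Slide 17 mm, then feel.

Emit:
play_rows --moves '[[-1,[0.1,0,0],[0,0,0]],[-1,[0.15,0,0],[0,0,0]],[-1,[0.2,0,0],[0,0,0]],[-1,[0.2,0,0],[0,0,0]],[-1,[0.2,0,0],[0,0,0]],[-1,[0.2,0,0],[0,0,0]],[-1,[0.2,0,0],[0,0,0]],[-1,[0.2,0,0],[0,0,0]],[-1,[0.15,0,0],[0,0,0]],[-1,[0.1,0,0],[0,0,0]],[-1,[0,0,0],[0,0,0]],[-1,[0,0,0],[0,0,0]]]'

```text
clock: 11.18
eef_pos: [0.5226, -0.03, 0.0377]
tool_rot: [0.726, 0.688, 0.0, -0.0]
ft_force: [1.6, -0.9, -2.2]
grip_width: 0.022
```

```bash
python3 st.py; python3 look.py w4; python3 - <<'E'
from h import *
z=np.load("w4.npz");p,d,K,T=z['p'],z['d'],z['K'],z['T'];X=pts(d,K,T)
o=bot.get_obs();M=R.from_quat(o["tool_rot"]).as_matrix();P=(X-o["eef_pos"])@M
for u in(321,325): print([(v,int(p[v,u,0]),int(p[v,u,2]),*(P[v,u]*1000).round(1)[[0,2]]) for v in range(116,160,2)])
E
```

```text
t 11.18 eef [ 0.5226 -0.03    0.0377] j [-0.06  0.45 -0.23  0.88  0.    1.57]
roller local mm [np.float64(-1.27), np.float64(-0.08), np.float64(56.17)] yaw err mrad -0.4 toolx pitch mrad 0.8 roll 0.3
F local 1.68 -0.82 -2.18 tq [-0.034 -0.382 -0.027] w 0.022
[ 0.5226 -0.03    0.0377] [[0.0527, 0.9986, 0.0003], [0.9986, -0.0527, 0.0008], [0.0008, 0.0003, -1.0]] [-0.06  0.45 -0.23  0.88  0.    1.57] [ 1.64 -0.91 -2.18] 11.1833
[(116, 181, 160, np.float64(74.4), np.float64(-23.2)), (118, 182, 160, np.float64(73.8), np.float64(-22.7)), (120, 183, 161, np.float64(73.3), np.float64(-22.6)), (122, 179, 158, np.float64(72.8), np.float64(-22.8)), (124, 174, 152, np.float64(72.2), np.float64(-22.2)), (126, 169, 147, np.float64(71.7), np.float64(-22.6)), (128, 160, 140, np.float64(71.3), np.float64(-23.5)), (130, 149, 130, np.float64(70.6), np.float64(-21.5)), (132, 137, 119, np.float64(70.1), np.float64(-21.9)), (134, 118, 102, np.float64(69.4), np.float64(-20.7)), (136, 84, 71, np.float64(68.8), np.float64(-19.3)), (138, 55, 46, np.float64(64.1), np.float64(24.7)), (140, 54, 44, np.float64(63
[... 950 characters left out ...]
70.0), np.float64(-20.8)), (134, 127, 110, np.float64(69.5), np.float64(-21.2)), (136, 94, 80, np.float64(68.8), np.float64(-19.9)), (138, 61, 52, np.float64(64.2), np.float64(23.7)), (140, 57, 48, np.float64(63.4), np.float64(24.5)), (142, 58, 47, np.float64(62.7), np.float64(23.6)), (144, 58, 47, np.float64(61.8), np.float64(24.8)), (146, 69, 44, np.float64(61.2), np.float64(23.8)), (148, 73, 35, np.float64(64.2), np.float64(-8.7)), (150, 44, 26, np.float64(64.6), np.float64(-16.7)), (152, 54, 34, np.float64(64.6), np.float64(-21.3)), (154, 89, 40, np.float64(64.3), np.float64(-23.5)), (156, 122, 42, np.float64(64.4), np.float64(-28.4)), (158, 207, 62, np.float64(64.0), np.float64(-29.4))]
```

Emit:
play_rows --moves '[[-1,[0.06,0.02,0],[0,0,0]],[-1,[0.06,0,0],[0,0,0]],[-1,[0.06,0,0],[0,0,0]],[-1,[0.06,0,0],[0,0,0]],[-1,[0.04,0,0],[0,0,0]],[-1,[0,0,0],[0,0,0]],[-1,[0,0,0],[0,0,0]],[-1,[0,0,0],[0,0,0]]]'

```text
clock: 11.9
eef_pos: [0.5228, -0.0276, 0.0376]
tool_rot: [0.726, 0.688, 0.0, 0.0]
ft_force: [2.0, -1.2, -2.6]
grip_width: 0.022
```

```bash
python3 st.py
```

```text
t 11.9 eef [ 0.5228 -0.0276  0.0376] j [-0.05  0.45 -0.23  0.88 -0.    1.57]
roller local mm [np.float64(-1.19), np.float64(2.32), np.float64(56.12)] yaw err mrad -0.7 toolx pitch mrad -0.0 roll 0.0
F local 2.06 -1.13 -2.62 tq [-0.247 -0.335 -0.038] w 0.022
```

Emit:
play_rows --moves '[[-1,[0.03,0,0],[0,0,0]],[-1,[0.02,0,0],[0,0,0]],[-1,[0,0,0],[0,0,0]],[-1,[0,0,0],[0,0,0]]]'

```text
clock: 12.23
eef_pos: [0.5228, -0.0271, 0.0376]
tool_rot: [0.726, 0.688, -0.0, 0.0]
ft_force: [0.6, -1.0, -2.4]
grip_width: 0.0222
```

```bash
python3 st.py
```

```text
t 12.23 eef [ 0.5228 -0.0271  0.0376] j [-0.05  0.45 -0.23  0.88 -0.    1.57]
roller local mm [np.float64(-1.21), np.float64(2.84), np.float64(56.11)] yaw err mrad -0.6 toolx pitch mrad -0.0 roll -0.0
F local 0.65 -0.97 -2.35 tq [-0.27  -0.299 -0.074] w 0.0222
```

Emit:
play_rows --moves '[[-1,[0.02,0,0],[0,0,0]],[-1,[0.02,0,0],[0,0,0]],[-1,[0,0,0],[0,0,0]],[-1,[0,0,0],[0,0,0]]]'

```text
clock: 12.57
eef_pos: [0.5229, -0.0267, 0.0376]
tool_rot: [0.726, 0.688, -0.0, -0.0]
ft_force: [1.5, -1.4, -1.8]
grip_width: 0.0223
```

```bash
python3 st.py
```

```text
t 12.57 eef [ 0.5229 -0.0267  0.0376] j [-0.05  0.45 -0.23  0.88 -0.    1.57]
roller local mm [np.float64(-1.2), np.float64(3.25), np.float64(56.11)] yaw err mrad -0.6 toolx pitch mrad -0.0 roll -0.0
F local 1.56 -1.32 -1.78 tq [-0.339 -0.344 -0.08 ] w 0.0223
```

Emit:
play_rows --moves '[[-1,[0.02,0,0],[0,0,0]],[-1,[0.02,0,0],[0,0,0]],[-1,[0,0,0],[0,0,0]],[-1,[0,0,0],[0,0,0]]]'

```text
clock: 12.9
eef_pos: [0.5229, -0.0263, 0.0376]
tool_rot: [0.726, 0.688, -0.0, -0.0]
ft_force: [2.1, -1.8, -2.9]
grip_width: 0.0221
```

```bash
python3 st.py
```

```text
t 12.9 eef [ 0.5229 -0.0263  0.0376] j [-0.05  0.45 -0.23  0.88  0.    1.57]
roller local mm [np.float64(-1.23), np.float64(3.65), np.float64(56.1)] yaw err mrad -0.7 toolx pitch mrad 0.1 roll -0.1
F local 2.16 -1.68 -2.85 tq [-0.311 -0.327 -0.064] w 0.0221
```

Emit:
play_rows --moves '[[-1,[0.02,0,0],[0,0,0]],[-1,[0.02,0,0],[0,0,0]],[-1,[0,0,0],[0,0,0]],[-1,[0,0,0],[0,0,0]]]'

```text
clock: 13.23
eef_pos: [0.5229, -0.0259, 0.0376]
tool_rot: [0.726, 0.688, 0.0, -0.0]
ft_force: [2.2, -2.0, -3.0]
grip_width: 0.0222
```

```bash
python3 st.py
```

```text
t 13.23 eef [ 0.5229 -0.0259  0.0376] j [-0.05  0.45 -0.23  0.88  0.    1.57]
roller local mm [np.float64(-1.21), np.float64(4.09), np.float64(56.11)] yaw err mrad -0.6 toolx pitch mrad 0.1 roll -0.0
F local 2.29 -1.88 -3.01 tq [-0.335 -0.298 -0.107] w 0.0222
```

Emit:
play_rows --moves '[[-1,[0.02,0,0],[0,0,0]],[-1,[0,0,0],[0,0,0]],[-1,[0,0,0],[0,0,0]]]'

```text
clock: 13.48
eef_pos: [0.5229, -0.0258, 0.0376]
tool_rot: [0.726, 0.688, -0.0, 0.0]
ft_force: [1.1, -2.1, -2.9]
grip_width: 0.0222
```

```bash
python3 st.py
```

```text
t 13.48 eef [ 0.5229 -0.0258  0.0376] j [-0.05  0.45 -0.23  0.88 -0.    1.57]
roller local mm [np.float64(-1.18), np.float64(4.19), np.float64(56.11)] yaw err mrad -0.7 toolx pitch mrad -0.1 roll 0.0
F local 1.23 -2.0 -2.88 tq [-0.345 -0.279 -0.074] w 0.0222
```

Emit:
play_rows --moves '[[-1,[0.02,0,0],[0,0,0]],[-1,[0,0,0],[0,0,0]],[-1,[0,0,0],[0,0,0]]]'

```text
clock: 13.73
eef_pos: [0.5229, -0.0257, 0.0376]
tool_rot: [0.726, 0.688, -0.0, 0.0]
ft_force: [2.1, -2.6, -2.1]
grip_width: 0.0224
```

```bash
python3 st.py
```

```text
t 13.73 eef [ 0.5229 -0.0257  0.0376] j [-0.05  0.45 -0.23  0.88 -0.    1.58]
roller local mm [np.float64(-1.21), np.float64(4.28), np.float64(56.12)] yaw err mrad -0.7 toolx pitch mrad -0.4 roll 0.0
F local 2.24 -2.44 -2.07 tq [-0.56  -0.363 -0.007] w 0.0224
```

Emit:
play_rows --moves '[[-1,[0.02,0,0],[0,0,0]],[-1,[0,0,0],[0,0,0]],[-1,[0,0,0],[0,0,0]]]'

```text
clock: 13.98
eef_pos: [0.5229, -0.0256, 0.0376]
tool_rot: [0.726, 0.688, -0.0, 0.0]
ft_force: [1.4, -3.8, -2.5]
grip_width: 0.0222
```

```bash
python3 st.py
```

```text
t 13.98 eef [ 0.5229 -0.0256  0.0376] j [-0.05  0.45 -0.23  0.88 -0.    1.58]
roller local mm [np.float64(-1.19), np.float64(4.36), np.float64(56.11)] yaw err mrad -0.9 toolx pitch mrad -0.6 roll 0.0
F local 1.55 -3.69 -2.45 tq [-0.7   -0.284 -0.03 ] w 0.0222
```

Contact with the stop felt. Build up to about 5 N net (friction ≈ 1.5 N).

Emit:
play_rows --moves '[[-1,[0.02,0,0],[0,0,0]],[-1,[0,0,0],[0,0,0]],[-1,[0.02,0,0],[0,0,0]],[-1,[0,0,0],[0,0,0]],[-1,[0,0,0],[0,0,0]]]'

```text
clock: 14.4
eef_pos: [0.5229, -0.0255, 0.0376]
tool_rot: [0.726, 0.688, -0.0, 0.0]
ft_force: [1.3, -4.9, -2.7]
grip_width: 0.0226
```

```bash
python3 st.py
```

```text
t 14.4 eef [ 0.5229 -0.0255  0.0376] j [-0.05  0.45 -0.23  0.88 -0.    1.58]
roller local mm [np.float64(-1.22), np.float64(4.51), np.float64(56.09)] yaw err mrad -1.0 toolx pitch mrad -1.2 roll -0.1
F local 1.54 -4.85 -2.75 tq [-1.056 -0.316 -0.057] w 0.0226
```

Emit:
play_rows --moves '[[-1,[0.02,0,0],[0,0,0]],[-1,[0,0,0],[0,0,0]],[-1,[0,0,0],[0,0,0]],[-1,[0,0,0],[0,0,0]],[-1,[0,0,0],[0,0,0]],[-1,[0,0,0],[0,0,0]]]'

```text
clock: 14.9
eef_pos: [0.5229, -0.0255, 0.0376]
tool_rot: [0.726, 0.688, -0.001, 0.001]
ft_force: [0.9, -6.4, -2.9]
grip_width: 0.022
```

```bash
python3 st.py
```

```text
t 14.9 eef [ 0.5229 -0.0255  0.0376] j [-0.05  0.45 -0.23  0.88 -0.    1.58]
roller local mm [np.float64(-1.21), np.float64(4.52), np.float64(56.1)] yaw err mrad -1.1 toolx pitch mrad -1.5 roll -0.0
F local 1.26 -6.33 -2.87 tq [-1.186 -0.236 -0.069] w 0.022
```

Emit:
play_rows --moves '[[-1,[0.01,0,0],[0,0,0]],[-1,[0,0,0],[0,0,0]],[-1,[0,0,0],[0,0,0]],[-1,[0,0,0],[0,0,0]],[-1,[0,0,0],[0,0,0]],[-1,[0,0,0],[0,0,0]]]'

```text
clock: 15.4
eef_pos: [0.523, -0.0254, 0.0376]
tool_rot: [0.726, 0.688, -0.001, 0.001]
ft_force: [1.1, -6.3, -1.2]
grip_width: 0.0222
```

```bash
python3 st.py
```

```text
t 15.4 eef [ 0.523  -0.0254  0.0376] j [-0.05  0.45 -0.23  0.88 -0.    1.58]
roller local mm [np.float64(-1.18), np.float64(4.54), np.float64(56.1)] yaw err mrad -1.1 toolx pitch mrad -1.7 roll 0.0
F local 1.4 -6.21 -1.19 tq [-1.149 -0.324  0.004] w 0.0222
```

Held steady ~1 s at ≈5 N. Let go, then rise.

Emit:
play_rows --moves '[[0.2,[0,0,0],[0,0,0]],[0.2,[0,0,0],[0,0,0]],[0.2,[0,0,0],[0,0,0]],[0.2,[0,0,0],[0,0,0]],[0.2,[0,0,0],[0,0,0]],[0.2,[0,0,0],[0,0,0]],[0.2,[0,0,0],[0,0,0]],[0.2,[0,0,0],[0,0,0]]]'

```text
clock: 16.07
eef_pos: [0.523, -0.0245, 0.0376]
tool_rot: [0.726, 0.688, 0.0, -0.0]
ft_force: [0.7, -0.1, -0.8]
grip_width: 0.0517
```

```bash
python3 st.py; python3 look.py w5; python3 - <<'E'
from h import *
z=np.load("w5.npz");p,d,K,T=z['p'],z['d'],z['K'],z['T'];X=pts(d,K,T)
o=bot.get_obs();M=R.from_quat(o["tool_rot"]).as_matrix();P=(X-o["eef_pos"])@M
for u in(325,): print([(v,int(p[v,u,0]),int(p[v,u,2]),*(P[v,u]*1000).round(1)[[0,2]]) for v in range(136,166,2)])
save("pics/w5c.png",cv2.resize(p[50:350,170:470],None,fx=2,fy=2,interpolation=2))
E
```

```text
t 16.07 eef [ 0.523  -0.0245  0.0376] j [-0.05  0.45 -0.23  0.88  0.    1.58]
roller local mm [np.float64(-1.23), np.float64(5.45), np.float64(56.12)] yaw err mrad -0.6 toolx pitch mrad 0.2 roll -0.0
F local 0.67 -0.03 -0.85 tq [0.024 0.013 0.023] w 0.0517
[ 0.523  -0.0245  0.0376] [[0.0529, 0.9986, -0.0], [0.9986, -0.0529, 0.0002], [0.0002, -0.0, -1.0]] [-0.05  0.45 -0.23  0.88  0.    1.58] [ 0.66 -0.06 -0.85] 16.0667
[(136, 198, 174, np.float64(69.1), np.float64(-23.0)), (138, 200, 176, np.float64(68.5), np.float64(-21.9)), (140, 202, 177, np.float64(68.0), np.float64(-22.3)), (142, 198, 173, np.float64(67.5), np.float64(-23.1)), (144, 191, 167, np.float64(67.0), np.float64(-22.7)), (146, 183, 159, np.float64(66.4), np.float64(-22.7)), (148, 174, 153, np.float64(65.8), np.float64(-22.3)), (150, 164, 143, np.float64(65.3), np.float64(-22.4)), (152, 145, 126, np.float64(64.8), np.float64(-22.9)), (154, 95, 80, np.float64(64.0), np.float64(-20.9)), (156, 62, 40, np.float64(63.6), np.float64(-22.3)), (158, 91, 36, np.float64(63.3), np.float64(-24.0)), (160, 120, 42, np.float64(63.2), np.float64(-26.7)), (162, 207, 62, np.float64(63.1), np.float64(-29.9)), (164, 236, 73, np.float64(62.6), np.float64(-30.1))]
```

View pics/w5c.png

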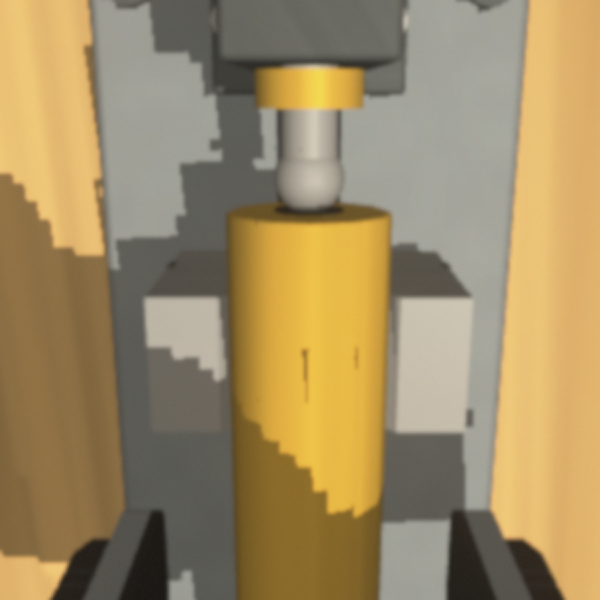

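Picture: the roller's end sits right against the round screw tip at (310,205), fingers clear on both sides, roller centred in the V. Rise, close fingers, go beside the handle.

Emit:
play_rows --moves '[[0.2,[0,0,-0.5],[0,0,0]],[0.2,[0,0,-1.5],[0,0,0]],[0.2,[0,0,-3],[0,0,0]],[0.2,[0,0,-3],[0,0,0]],[0.2,[0,0,-3],[0,0,0]],[-1,[0,0,-3],[0,0,0]],[-1,[0,0,-2],[0,0,0]],[-1,[0,0,-1],[0,0,0]],[-1,[-1,0,0],[0,0,0]],[-1,[-2,0.1,0],[0,0,0]],[-1,[-2.5,0,0],[0,0,0]],[-1,[-2.5,0,0],[0,0,0]]]'

```text
clock: 17.12
eef_pos: [0.5186, -0.1055, 0.2057]
tool_rot: [0.725, 0.689, -0.001, -0.001]
ft_force: [-0.0, -0.2, 0.4]
grip_width: -0.0003
```

Emit:
play_rows --moves '[[-1,[-2.5,0,0],[0,0,0]],[-1,[-1.8,0,0],[0,0,0]],[-1,[-0.8,0,0],[0,0,0]],[-1,[0,0,0],[0,0,0]],[-1,[0,0,0],[0,0,0]],[-1,[0,0,0],[0,0,0]],[-1,[0,0,0],[0,0,0]]]'

```text
clock: 17.7
eef_pos: [0.517, -0.1544, 0.2073]
tool_rot: [0.725, 0.689, -0.0, -0.0]
ft_force: [-0.6, 0.3, 0.1]
grip_width: 0.0001
```

```bash
cat > hs.py <<'E'
from h import *
o=bot.get_obs();a=np.deg2rad(-3);e=o["eef_pos"]-[.5237,-.03,0]
ex=np.array([np.cos(a),np.sin(a),0]);ey=np.array([-np.sin(a),np.cos(a),0])
print("t",round(o["clock"],2),"TCP local mm",(1000*np.array([e@ex,e@ey,e[2]])).round(1),"F",(o["ft_force"]@ex).round(1),(o["ft_force"]@ey).round(1),o["ft_force"][2].round(1),"w",round(o["grip_width"],4),"j",o["joint_pos"].round(2))
E
python3 hs.py; python3 - <<'E'
from h import *
# path table: TCP local (y,z), corner contact r=87
for f in (4,10,20,30,40,50,60,70,80,90):
    t=np.deg2rad(f);y=-148-87*np.sin(t)+6.5*np.cos(t)+11;z=88+87*np.cos(t)+6.5*np.sin(t);print(f,round(y,1),round(z,1))
E
```

```text
t 17.7 TCP local mm [-2.000e-01 -1.246e+02  2.073e+02] F -0.6 0.2 0.1 w 0.0001 j [-0.29  0.33  0.06  1.31  0.    1.33]
4 -136.6 175.2
10 -145.7 174.8
20 -160.6 172.0
30 -174.9 166.6
40 -187.9 158.8
50 -199.5 148.9
60 -209.1 137.1
70 -216.5 123.9
80 -221.5 109.5
90 -224.0 94.5
```

Emit:
play_rows --moves '[[-1,[0,0,1],[0,0,0]],[-1,[0,0,1],[0,0,0]],[-1,[0,0,0.8],[0,0,0]],[-1,[0,0,0.3],[0,0,0]],[-1,[0,0,0],[0,0,0]],[-1,[0,0,0],[0,0,0]],[-1,[0,0,0],[0,0,0]]]'

```text
clock: 18.28
eef_pos: [0.5173, -0.1555, 0.1768]
tool_rot: [0.726, 0.688, 0.0, 0.0]
ft_force: [-0.8, -0.0, 0.9]
grip_width: 0.0001
```

```bash
python3 hs.py; python3 - <<'E'
from h import *
a=cam("side")[0][205:355,240:400];b=cam("scene")[0][130:280,220:380]
save("pics/v2.png",np.hstack([cv2.resize(x,None,fx=2.5,fy=2.5,interpolation=2) for x in(a,b)]))
E
```

```text
t 18.28 TCP local mm [ 1.000e-01 -1.257e+02  1.768e+02] F -0.8 -0.1 0.9 w 0.0001 j [-0.29  0.35  0.01  1.23 -0.    1.33]
```

View pics/v2.png

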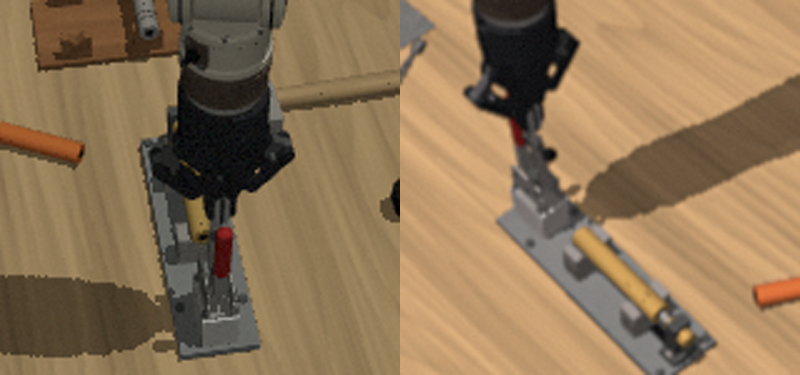

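Fingers stand on the +y side of the red handle, roller at the stop. Start pushing along the arc.

Emit:
play_rows --moves '[[-1,[-0.55,0,0.08],[0,0,0]],[-1,[-0.55,0,0.08],[0,0,0]],[-1,[-0.45,0,0.02],[0,0,0]],[-1,[-0.45,0,0.02],[0,0,0]],[-1,[-0.75,0,0.14],[0,0,0]],[-1,[-0.75,0,0.14],[0,0,0]],[-1,[-0.72,0,0.27],[0,0,0]],[-1,[-0.72,0,0.27],[0,0,0]],[-1,[0,0,0],[0,0,0]],[-1,[0,0,0],[0,0,0]]]'

```text
clock: 19.22
eef_pos: [0.514, -0.206, 0.1657]
tool_rot: [0.726, 0.688, -0.001, -0.0]
ft_force: [-0.4, -0.3, -0.3]
grip_width: 0.0005
```

```bash
python3 hs.py
```

```text
t 19.22 TCP local mm [  -0.5 -176.2  165.7] F -0.3 -0.3 -0.3 w 0.0005 j [-0.38  0.38  0.03  1.22 -0.    1.24]
```

Emit:
play_rows --moves '[[-1,[-0.65,0,0.39],[0,0,0]],[-1,[-0.65,0,0.39],[0,0,0]],[-1,[-0.58,0,0.5],[0,0,0]],[-1,[-0.58,0,0.5],[0,0,0]],[-1,[-0.48,0,0.59],[0,0,0]],[-1,[-0.48,0,0.59],[0,0,0]]]'

```text
clock: 19.72
eef_pos: [0.5126, -0.2402, 0.1365]
tool_rot: [0.726, 0.688, -0.0, 0.001]
ft_force: [-0.9, 0.6, 4.9]
grip_width: 0.0002
```

```bash
python3 hs.py
```

```text
t 19.72 TCP local mm [-1.000e-01 -2.105e+02  1.365e+02] F -0.9 0.5 4.9 w 0.0002 j [-0.44  0.43  0.02  1.16 -0.    1.19]
```

Emit:
play_rows --moves '[[-1,[-0.37,0,0.66],[0,0,0]],[-1,[-0.37,0,0.66],[0,0,0]],[-1,[-0.25,0,0.72],[0,0,0]],[-1,[-0.25,0,0.72],[0,0,0]]]'

```text
clock: 20.05
eef_pos: [0.512, -0.2527, 0.1087]
tool_rot: [0.726, 0.688, -0.001, 0.001]
ft_force: [-1.4, -2.1, 3.9]
grip_width: -0.0001
```

```bash
python3 hs.py
```

```text
t 20.05 TCP local mm [  -0.  -223.   108.7] F -1.3 -2.2 3.9 w -0.0001 j [-0.46  0.46 -0.01  1.1  -0.    1.17]
```

Pushing as expected. Last stretch, with a little extra.

Emit:
play_rows --moves '[[-1,[-0.1,0,0.6],[0,0,0]],[-1,[0,0,0.5],[0,0,0]],[-1,[0,0,0.3],[0,0,0]],[-1,[0,0,0.15],[0,0,0]],[-1,[0,0,0],[0,0,0]],[-1,[0,0,0],[0,0,0]]]'

```text
clock: 20.55
eef_pos: [0.512, -0.2543, 0.0949]
tool_rot: [0.726, 0.688, -0.001, 0.002]
ft_force: [-3.2, -5.8, 10.4]
grip_width: -0.0001
```

```bash
python3 hs.py
```

```text
t 20.55 TCP local mm [ 1.000e-01 -2.246e+02  9.490e+01] F -2.9 -5.9 10.4 w -0.0001 j [-0.46  0.47 -0.03  1.07 -0.    1.17]
```

Emit:
play_rows --moves '[[-1,[0,0,0.1],[0,0,0]],[-1,[0,0,0.05],[0,0,0]],[-1,[0,0,0],[0,0,0]]]'

```text
clock: 20.8
eef_pos: [0.5121, -0.2544, 0.0945]
tool_rot: [0.726, 0.688, -0.001, 0.002]
ft_force: [-5.3, -3.8, 15.5]
grip_width: 0.0001
```

```bash
python3 hs.py
```

```text
t 20.8 TCP local mm [ 1.000e-01 -2.247e+02  9.450e+01] F -5.1 -4.1 15.5 w 0.0001 j [-0.46  0.47 -0.03  1.07 -0.    1.17]
```

Handle against its stop (force rises, height stays at 94.5 mm). Rise clear and check.

Emit:
play_rows --moves '[[-1,[0,0,-0.3],[0,0,0]],[-1,[0,0,-1],[0,0,0]],[-1,[0,0,-2],[0,0,0]],[-1,[0,0,-3],[0,0,0]],[-1,[-2,0,-3],[0,0,0]],[-1,[-3,0,-3],[0,0,0]],[-1,[-3,0,-3],[0,0,0]],[-1,[-3,0,-1],[0,0,0]],[-1,[-1,0,0],[0,0,0]],[-1,[0,0,0],[0,0,0]],[-1,[0,0,0],[0,0,0]]]'

```text
clock: 21.72
eef_pos: [0.5051, -0.3701, 0.2521]
tool_rot: [0.726, 0.688, 0.0, -0.002]
ft_force: [-0.4, -0.0, 0.1]
grip_width: 0.0002
```

```bash
python3 hs.py; python3 - <<'E'
from h import *
out=[]
for n,(r,c) in(("side",(215,240)),("scene",(150,220))):
    p,d,K,T,i=cam(n);X=pts(d,K,T)
    hsv=cv2.cvtColor(p,cv2.COLOR_RGB2HSV).astype(int)
    a=np.deg2rad(-3);ey=np.array([-np.sin(a),np.cos(a)])
    L=(X[...,:2]-[.5237,-.03])@ey
    ok=(abs(X[...,0]-.52)<.06)&(abs(X[...,1]+.1)<.25)
    m=((hsv[...,0]<6)|(hsv[...,0]>172))&(hsv[...,1]>150)&(X[...,2]>.05)&ok
    print(n,"red",m.sum(),"y",np.percentile(L[m],[2,98]).round(3),"slope z/y",np.polyfit(L[m],X[...,2][m],1).round(3))
    m=(hsv[...,0]>17)&(hsv[...,0]<30)&(hsv[...,1]>130)&ok&(X[...,2]>.05)&(X[...,2]<.075)&(L<.08)
    print("  brass y",np.percentile(L[m],[1,99]).round(4))
    out.append(cv2.resize(p[r:r+150,c:c+160],None,fx=2.5,fy=2.5,interpolation=2))
save("pics/v3.png",np.hstack(out))
E
```

```text
t 21.72 TCP local mm [  -0.8 -340.6  252.1] F -0.4 -0.0 0.1 w 0.0002 j [-0.63  0.5   0.44  1.51  0.    0.99]
side red 65 y [-0.258 -0.234] slope z/y [0.071 0.115]
  brass y [-0.0599  0.0689]
scene red 90 y [-0.252 -0.19 ] slope z/y [-0.016  0.091]
  brass y [-0.0537  0.0708]
```

View pics/v3.png

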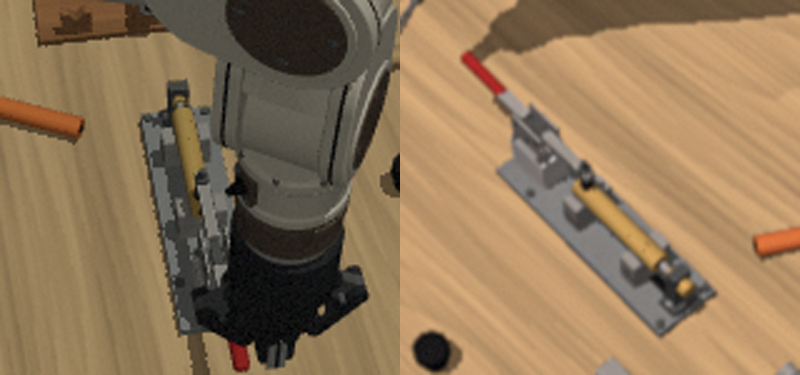

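Handle lies level, the clamp arm is down on the roller, the roller is still at the stop, and the arm is clear. Handing in.

```bash
python3 -c "
from workcell import bot
print(bot.job_done())"
```

```text
the job is handed in; nothing more can be done
None
```

I moved the brass roller from the rack into the V-blocks, slid it up to the stop and let go, then threw the clamp handle fully over. I handed the job in at about 22 s of the 58 s allowed; no verdict was reported.

**Seating and push**
- I lowered the roller while balancing the side force; it was bedded once pressing further no longer changed its height.
- I felt the stop by force, close to where the wrist camera put it.
- The wrist read about 6.2 N for about a second, roughly 5 N on the stop after an estimated 1–1.5 N of sliding friction.

**Last checks**
- After letting go, the wrist picture showed the roller end against the screw tip. The depth readings put the gap at about 0.5 mm or less.
- The handle met its stop: the force rose to 15.5 N while the contact height stayed at 94.5 mm, as expected for level. The scene camera measured the handle level to about 0.02 rad; the side view was too hidden to judge this.
- The final picture shows the clamp arm down on the roller and the roller still at the stop. The robot was clear and read about 0 N.

**Disagreements and what was not measured**
- From the robot's own pose readings, the bedded roller came out about 1.2 mm off in x and 1.1 mm high. That is within the 2 mm calibration, and both the pictures and the forces showed it seated.
- I did not measure the pad's force on the roller directly. I also did not re-measure the steel roller or the other items; I never touched them, and those still visible in the later pictures looked in place.

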